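Shut the tub and hold the perch inside through the lid slot

ROBOT

A 7-joint arm with a two-finger parallel gripper is mounted at the origin on the work surface. World frame = base frame: x ahead of the robot, y to its left, z up, the work surface at z = 0. Lengths are in m, angles in rad, forces in N, time in s.
With the tool pointing down it reaches from about 0.425 to 0.875 m from the base axis. Payload 4.7 kg.
Tool frame: the origin (TCP) lies at the very end of the fingers, on their centre line; the grasp point (between the pads) lies 19 mm behind it; z points along the fingers, y is the line along which they close (so a half turn about z gives the same grasp; the last joint's range is limited). The gripper opens to 87 mm and grips with 3 to 60 N. Pads are 19 mm wide; open, the fingers measure 117 mm over their backs; the gripper's body (75 mm by 190 mm) begins 51 mm behind the grasp point.
Start: joints at [1.27, 0.321, -0.07, 1.45, 0.023, 1.371, -0.057], TCP at [0.201, -0.618, 0.223] pointing down, gripper open.
Joint ranges: [-2.86, 2.86], [-0.3, 2.09], [-1.38, 1.24], [0.06, 2.45], [-1.56, 4.7], [0.09, 2.05], [-2.69, 2.69]. Speed limits (rad/s): [2.57, 2.57, 3.14, 3.14, 3.14, 3.14, 3.14].

INTERFACE

Orientations are given as a rotation vector (axis times angle).
In Python, from bench import ctrl, get_image, job gives the robot as it stands.
- The arm moves only by the shell command python3 -m crank 'ROWS' [FORCE]. ROWS is JSON, a list that holds one entry, the list of rows, each a list of 5 numbers: the shift along the tool's x, y, z in mm, then the turn about the tool's z in rad, then the closure, from -1 (fully open) to 1 (shut), so that 0 is half open. A call has 1 to 10 rows; each row shifts and turns the commanded pose from where the row before left it, along the tool's axes as they then stand; what a row does not reach is not made up. A row lasts 1/12 s, in which the tool goes at most 41.7 mm and 7.16 degrees, less where a joint would pass 70% of its speed; a pose out of reach is approached as far as the arm can. A call with a gripper value outside its range is refused whole. The fingers move at their own pace and stop on an object; FORCE is the grip in N (left out, the last holds). Time passes only in rows, so rows that do not move let the fingers close. It gives the time, the measured TCP pose, the force, the opening and the grip force at its end, in the units of the state.
- ctrl.get_state(): the state, without advancing time (a new reading comes with each control period).
- get_image(name): name is "scene" or "top"; returns a dict with "pixels" (400x640x3 uint8, red, green, blue), "fx", "fy", "cx", "cy" (pixels), "k1" (the pictures are not rectified: a ray, as slopes to the right and down, at radius r is drawn at 1 + k1 r^2 times it, then the intrinsics apply), "T" (4x4, takes a point from camera to world coordinates). Camera axes: x right, y down, z forward; pixel columns grow to the right and rows downward; lengths in m; the calibration is good to about 2 mm. A picture is of the moment at which its call begins. There is no depth.
- job.close_job(): hands the job in; it is judged then, once.
The state is a dict: "time": time; "joint_positions": joint angles; "qd": joint speeds; "joint_torque": joint torques, N m; "position": TCP position; "tool_rot": TCP orientation; "ft_force": force on the tool from outside, world axes, zero at the start; "torque": the same for the moment, N m; "grip_width": opening from 0.0 (shut) to 1.0 (fully open); "grip_force": force on a finger pad.
Only numpy, scipy, OpenCV 4.12 (cv2) and the standard library are available. Lean on these libraries where they do the work, as an engineer would, in place of code of your own. Each camera call takes 0.05 s, during which the arm holds its last target. There are 200 camera calls.

TASK

Swing the lid of the clear animal tub fully shut, then take the wooden T-shaped perch by its stem, tip it so that one end of its bar goes first through the slot in the shut lid, and bring the bar level inside the tub, so that a colleague can pin it there. Finish while still holding the perch by the stem: the whole bar at least 2 cm below the lid, level, still, and clear of the lid, the walls, the floor and the things in the tub, with the lid still shut. Leave the jar, the bowl and the bottle where they stand.

Things in the scene. Friction and masses are not known exactly. Their poses are not given: they have to be found in the camera images.
- tub: Clear plastic open tub fixed to the table, 260 (x) x 200 (y) x 150 mm high, walls and floor 5 mm. Origin: centre of its underside, z up; its -x end is the near one, towards the robot (turned by up to about 20 degrees); the lid is hinged on its +x end. Nothing stands inside within 35 mm of its lengthwise middle line.
- block (a point): Centre of the top of a wooden block fixed in the tub: 70 (tub x) x 45 (tub y) mm, top 45 mm above the table, in the tub's near right corner.
- dish (a point): Centre of the rim of a small white dish fixed in the tub's far left corner: 52 mm wide, rim 27 mm above the table.
- lid (a joint): Angle of the flat grey lid, rad: 0 = shut, grows as its near edge rises (0.45 to 0.8 at the start). Hinge axis along the tub's y at tub x 130, z 150 mm. A stiff hinge: the lid stays where left; 1 to 4 N down near its near edge shuts it. Plate 206 wide, 264 long from hinge axis to near edge, 6 thick; its underside meets the hinge axis; shut, it lies 150 to 156 mm above the table.
- lid_front (a point): Point on the lid's upper face, on its middle line, 19 mm in from its near edge and 245 mm from the hinge: a place to push it shut.
- slot (a point): Centre of the slot at the lid's upper face, 130 mm from the hinge; moves with the lid. It lies over the tub's centre when the lid is shut. The slot goes right through: 136 mm along the tub's x by 64 mm along y.
- perch: Wooden T-shaped perch, loose, 63 to 126 g, standing stem up on its bar, left or right of the tub. Bar 160 (x) x 30 (y) x 12 mm (z), too long to pass the slot level. A square stem 14 x 14 mm, faces along x and y, rises from the bar's middle to 192 mm above the bar's underside. Origin: centre of the bar's underside; x along the bar, z along the stem.
- jar: Bystander: closed jar, 60 mm wide, 90 mm high, on the other side of the tub from the perch. Origin: centre of its underside.
- bowl: Bystander: steel bowl, 110 mm wide, 45 mm high, at the far left or right. Origin: centre of its underside.
- bottle: Bystander: white bottle, 60 mm wide, 160 mm high, at the far right or left. Origin: centre of its underside.
There are look-alikes about, which are no part of the job. Several things have the shape of the perch; the one meant has the colours described above.

How it is judged:
By the outcome, as a careful person would: the job done as asked, in the order asked, and still so for the second after the job is handed in, while the arm keeps its last pose, push and grip.
It also fails if it takes over 56 s, if anything falls off the work surface, if the arm or the gripper's body presses on something with over 40 N, if the wrist force passes 120 N, or if a joint passes its speed limit or range.

## Working session

There is one attempt and no reset: what is moved stays moved. The work goes in short steps, Python scripts to look and compute and a shell command to move; the robot and the scene stay as the last step left them, time stands still between calls to the robot, and variables do not carry over. Pictures are saved under pics/ and viewed, at most 10 in all, crops included, and the job is handed in when it is done.

```bash
ls; mkdir -p pics
cat > h.py <<'E'
import numpy as np, cv2
from bench import ctrl, get_image, job
from scipy.spatial.transform import Rotation as R
def snap(n,f):
    im=get_image(n); cv2.imwrite('pics/'+f,im['pixels'][:,:,::-1]); np.save('pics/'+f+'.npy',im,allow_pickle=True); return im
def load(f): return np.load('pics/'+f+'.npy',allow_pickle=True).item()
def ray(im,u,v):
    x,y=(u-im['cx'])/im['fx'],(v-im['cy'])/im['fy']; a,b=x,y
    for _ in range(20):
        s=1+im['k1']*(a*a+b*b); a,b=x/s,y/s
    T=np.array(im['T']); return T[:3,3],T[:3,:3]@np.array([a,b,1.])
def onz(im,u,v,z):
    o,d=ray(im,u,v); return o+d*(z-o[2])/d[2]
def proj(im,P):
    T=np.array(im['T']); p=T[:3,:3].T@(np.array(P)-T[:3,3]); a,b=p[:2]/p[2]; s=1+im['k1']*(a*a+b*b)
    return np.array([im['fx']*a*s+im['cx'],im['fy']*b*s+im['cy']])
def tri(ia,pa,ib,pb):
    o1,d1=ray(ia,*pa); o2,d2=ray(ib,*pb)
    t=np.linalg.lstsq(np.c_[d1,-d2],o2-o1,rcond=None)[0]; A=o1+t[0]*d1;B=o2+t[1]*d2
    return (A+B)/2,np.linalg.norm(A-B)
E
python3 - <<'E'
from h import *
for n in('scene','top'):
    im=snap(n,n+'0.png'); print(n,im['fx'],im['k1'],np.round(im['T'],3).tolist())
print(ctrl.get_state())
E
```

```text
pics
scene 418.37905976996683 -0.07399107116482316 [[0.758, 0.573, -0.313, 0.829], [0.653, -0.671, 0.352, -0.375], [-0.009, -0.471, -0.882, 1.053], [0.0, 0.0, 0.0, 1.0]]
top 477.4363604420025 -0.12317658414894 [[-0.008, -0.986, 0.169, 0.315], [-1.0, 0.011, 0.016, -0.007], [-0.018, -0.169, -0.986, 1.342], [0.0, 0.0, 0.0, 1.0]]
{'time': 0.1, 'joint_positions': array([ 1.27008277,  0.32174009, -0.07008965,  1.45151811,  0.02258796,
        1.37083375, -0.05686665]), 'qd': array([-0.00058316, -0.0018326 ,  0.00015892, -0.00376988, -0.00142358,
       -0.00017466,  0.00228894]), 'joint_torque': array([ 1.59946276e-04, -4.92570627e+01, -4.05586381e-01, -3.13399637e+01,
       -6.42112247e-02,  3.95785714e-02,  7.36121274e-05]), 'position': array([ 0.20107363, -0.61759976,  0.22159416]), 'tool_rot': array([-3.10108186e+00, -4.92302809e-01,  5.45376542e-04]), 'ft_force': array([-0.43776358,  0.14564803,  0.31971994]), 'torque': array([-0.00583339, -0.01121024, -0.00739168]), 'grip_force': 0.0, 'grip_width': 1.0018715365439808}
```

View pics/scene0.png

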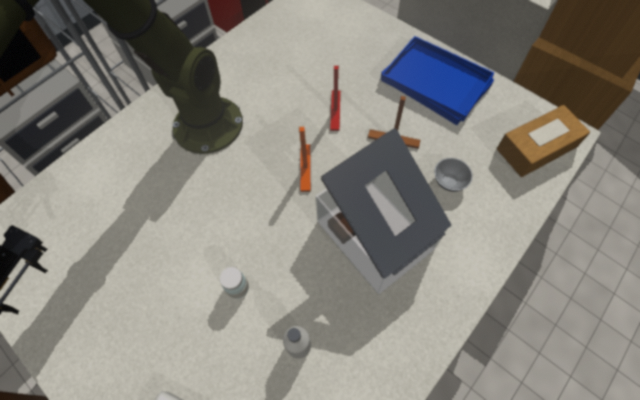

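View pics/top0.png

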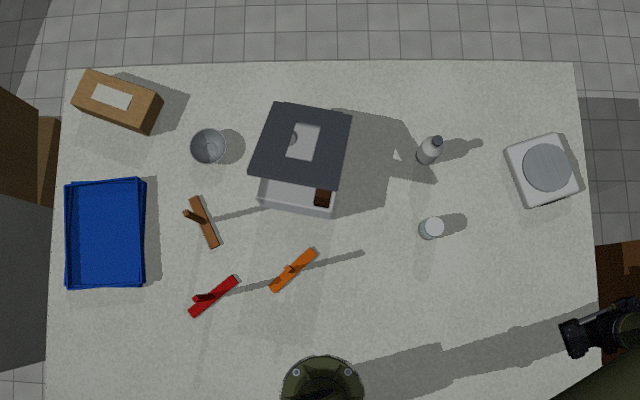

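Three T shapes are about. The brown-wood one is at top (203,222) / scene (395,132), the orange at top (293,270) / scene (305,165), and the red at top (213,296) / scene (335,105). Only the brown one has wood colours, and it stands left of the tub, with the jar on the right. The lid is half open, at top (300,145). I'll confirm in a crop and measure.

Run:
```python
from h import *
a=load('top0.png')['pixels'];b=load('scene0.png')['pixels']
c1=cv2.resize(a[90:310,170:370],None,fx=2.5,fy=2.5,interpolation=2)
c2=cv2.resize(b[60:300,290:460],None,fx=2.2,fy=2.2,interpolation=2)[:550,:300]
h=max(c1.shape[0],c2.shape[0]);o=np.zeros((h,c1.shape[1]+c2.shape[1],3),np.uint8)
o[:c1.shape[0],:c1.shape[1]]=c1;o[:c2.shape[0],c1.shape[1]:]=c2
cv2.imwrite('pics/c1.png',o[:,:,::-1]);print(o.shape)
for n,im in(('top',a),('scene',b)):
    hsv=cv2.cvtColor(im,cv2.COLOR_RGB2HSV)
    # lid: dark bluish grey
    print(n,'hsv lid',hsv[160,270] if n=='top' else hsv[200,355],'perch',hsv[215,203] if n=='top' else hsv[138,385], 'orange',hsv[262,300] if n=='top' else hsv[170,305])
```

```text
(550, 800, 3)
top hsv lid [104  44  64] perch [ 14 155 115] orange [ 13 223 153]
scene hsv lid [110  19  80] perch [110  19  81] orange [ 10 185 142]
```

View pics/c1.png

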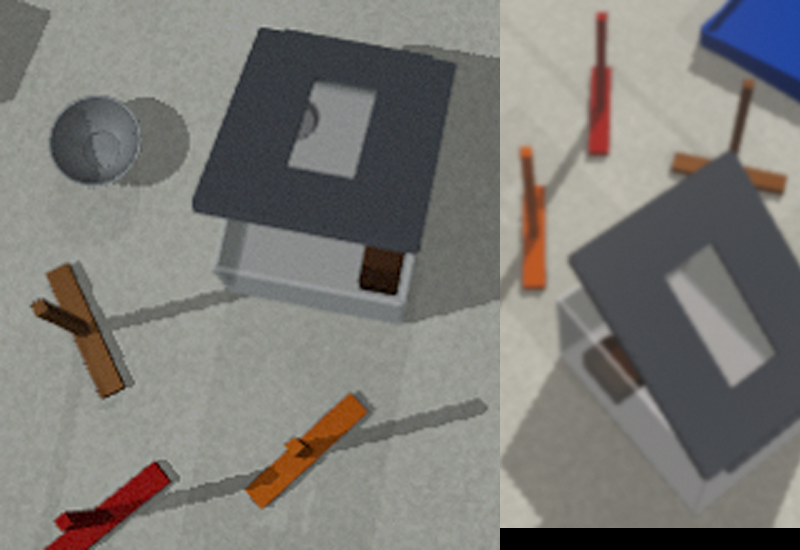

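The crop confirms it: brown wooden T at crop (85,330), not the orange or red ones. Next I'll measure the lid corners and the perch.

```bash
cat >> h.py <<'E'
def lidmask(im):
    p=im['pixels']; hsv=cv2.cvtColor(cv2.GaussianBlur(p,(3,3),0),cv2.COLOR_RGB2HSV)
    m=((hsv[...,2]<105)&(hsv[...,1]>8)&(hsv[...,1]<90)&(hsv[...,0]>85)&(hsv[...,0]<130)).astype(np.uint8)
    m=cv2.morphologyEx(m,cv2.MORPH_OPEN,np.ones((3,3)))
    return m
def blob(m,near):
    n,l,s,c=cv2.connectedComponentsWithStats(m)
    k=1+np.argmin([np.hypot(*(c[i]-near)) if s[i,4]>60 else 1e9 for i in range(1,n)]); return (l==k).astype(np.uint8),s[k]
def brown(im):
    hsv=cv2.cvtColor(im['pixels'],cv2.COLOR_RGB2HSV)
    return ((hsv[...,0]<22)&(hsv[...,1]>75)&(hsv[...,1]<205)&(hsv[...,2]>20)).astype(np.uint8)
E
python3 - <<'E'
from h import *
t=load('top0.png');s=load('scene0.png')
for im,l,p in((t,(300,145),(203,222)),(s,(385,205),(395,132))):
    m,st=blob(lidmask(im),l); c=max(cv2.findContours(m,0,2)[0],key=cv2.contourArea); h=cv2.convexHull(c)
    print('lid',st, cv2.approxPolyDP(h,5,True)[:,0].tolist())
    m,st=blob(brown(im),p); c=max(cv2.findContours(m,0,2)[0],key=cv2.contourArea)
    print('perch',st,cv2.approxPolyDP(cv2.convexHull(c),2,True)[:,0].tolist())
E
```

```text
lid [ 247  101  105   90 5953] [[274, 101], [351, 115], [336, 190], [247, 173]]
perch [183 196  37  53 633] [[194, 196], [198, 197], [219, 244], [213, 248], [209, 247], [183, 213], [189, 199]]
lid [ 324  131  125  146 8492] [[395, 131], [448, 225], [403, 267], [383, 276], [324, 176]]
perch [401 136  19  12 142] [[401, 136], [419, 140], [418, 146], [407, 145]]
```

Run:
```python
from h import *
t=load('top0.png');s=load('scene0.png')
for n,a,b in(('FL',(274,101),(449,225)),('FR',(352,115),(385,276)),('NR',(337,190),(324,177)),('NL',(247,174),(395,131)),('stemtop',(185.5,212.5),(402,98))):
    print(n,*[np.round(x,4) for x in tri(t,a,s,b)])
e1=onz(t,191.5,197.5,.012);e2=onz(t,216,246.5,.012);print('bar ends',e1,e2,np.linalg.norm(e1-e2),(e1+e2)/2,np.degrees(np.arctan2(*(e2-e1)[1::-1])))
print(R.from_rotvec(ctrl.get_state()['tool_rot']).as_matrix().round(3))
```

```text
FL [0.78   0.1173 0.1559] 0.0038
FR [ 0.7381 -0.0843  0.162 ] 0.0022
NR [ 0.5184 -0.0364  0.2853] 0.0067
NL [0.5593 0.1682 0.2764] 0.0041
stemtop [0.4813 0.3312 0.1929] 0.0018
bar ends [0.55139378 0.36917316 0.012     ] [0.41082309 0.29441063 0.012     ] 0.1592154366092881 [0.48110843 0.3317919  0.012     ] -151.99372045044043
[[ 0.951  0.31  -0.001]
 [ 0.31  -0.951  0.002]
 [-0.    -0.002 -1.   ]]
```

```bash
python3 -m crank '[[[27,-27,-11,0,1],[27,-27,-11,0,1],[27,-27,-11,0,1],[27,-27,-11,0,1],[27,-27,-11,0,1],[27,-27,-11,0,1],[27,-27,-11,0,1],[27,-27,-11,0,1],[27,-27,-11,0,1],[27,-27,-11,0,1]]]' 30
```

```text
time: 0.93
position: [0.3747, -0.2757, 0.3328]
tool_rot: [3.103, 0.492, -0.001]
ft_force: [0.8, -0.3, -0.2]
grip_width: 0.326
grip_force: 0.0
```

```bash
python3 -m crank '[[[27,-27,0,0,1],[27,-27,0,0,1],[27,-27,0,0,1],[27,-27,0,0,1],[27,-27,0,0,1],[27,-27,0,0,1],[27,-27,0,0,1],[27,-27,0,0,1],[27,-27,0,0,1],[20,-20,0,0,1]]]'
```

```text
time: 1.77
position: [0.5434, 0.0573, 0.3324]
tool_rot: [-3.101, -0.496, -0.001]
ft_force: [0.5, 0.6, 0.2]
grip_width: 0.005
grip_force: 0.0
```

```bash
python3 -m crank '[[[2,-4,15,0,1],[0,0,15,0,1],[0,0,15,0,1],[0,0,15,0,1],[0,0,15,0,1],[0,0,15,0,1],[0,0,15,0,1],[0,0,15,0,1],[0,0,15,0,1],[0,0,15,0,1]]]'; python3 -m crank '[[[0,0,5,0,1],[0,0,5,0,1],[0,0,4,0,1],[0,0,4,0,1],[0,0,3,0,1],[0,0,2,0,1],[0,0,0,0,1],[0,0,0,0,1]]]'
```

```text
time: 2.6
position: [0.5432, 0.0583, 0.1817]
tool_rot: [-3.103, -0.492, 0.001]
ft_force: [-0.7, 0.8, 1.7]
grip_width: 0.005
grip_force: 0.9
time: 3.27
position: [0.5439, 0.0581, 0.1596]
tool_rot: [3.103, 0.492, 0.001]
ft_force: [-0.9, 0.7, 0.5]
grip_width: 0.006
grip_force: 0.0
```

```bash
python3 -m crank '[[[0,0,2,0,1],[0,0,2,0,1],[0,0,2,0,1],[0,0,0,0,1],[0,0,0,0,1]]]'
```

```text
time: 3.68
position: [0.5441, 0.0582, 0.1563]
tool_rot: [3.101, 0.492, 0.001]
ft_force: [-6.0, -1.3, 16.1]
grip_width: 0.008
grip_force: 8.3
```

```bash
python3 -m crank '[[[0,0,-20,0,1],[0,0,-30,0,-1],[0,0,-30,0,-1],[0,-20,-20,0,-1],[2,-30,0,0,-1],[4,-35,0,0,-1],[4,-35,0,0,-1],[4,-35,0,0,-1],[4,-35,0,0,-1],[4,-35,0,0,-1]]]'; python3 -m crank '[[[3,-30,0,0,-1],[0,-25,0,0,-1],[0,0,0,-0.087,-1],[0,0,0,-0.087,-1],[0,0,0,0,-1],[0,0,0,0,-1]]]'
python3 - <<'E'
from h import *
t=snap('top','top1.png');s=snap('scene','scene1.png')
for im,l in((t,(310,150)),(s,(385,215))):
    m,st=blob(lidmask(im),l); c=max(cv2.findContours(m,0,2)[0],key=cv2.contourArea)
    print(st,cv2.approxPolyDP(cv2.convexHull(c),3,True)[:,0].tolist())
    for h in [c for c in cv2.findContours(m,cv2.RETR_CCOMP,2)[0]]: print(len(h), cv2.approxPolyDP(h,3,True)[:,0].tolist())
i=np.concatenate([t['pixels'][80:330,150:400],s['pixels'][60:310,280:530]],1)
cv2.imwrite('pics/c2.png',cv2.resize(i,None,fx=1.6,fy=1.6,interpolation=2)[:,:,::-1])
st=ctrl.get_state();print(R.from_rotvec(st['tool_rot']).as_matrix().round(3)[:,:2].tolist())
E
```

```text
time: 4.52
position: [0.4946, 0.2803, 0.2536]
tool_rot: [3.102, 0.491, 0.001]
ft_force: [0.6, -0.4, 0.0]
grip_width: 0.598
grip_force: 0.0
time: 5.02
position: [0.4809, 0.332, 0.2532]
tool_rot: [3.049, 0.756, -0.0]
ft_force: [0.3, -0.8, 0.1]
grip_width: 0.984
grip_force: 0.0
[ 252  103  100  113 7053] [[274, 103], [351, 116], [331, 215], [252, 198]]
143 [[274, 103], [252, 198], [331, 215], [351, 116]]
64 [[297, 128], [321, 135], [309, 184], [285, 178]]
[ 315  155  133  122 7072] [[374, 155], [385, 160], [447, 223], [436, 241], [397, 272], [384, 276], [315, 196]]
156 [[374, 155], [371, 163], [375, 160], [375, 165], [359, 167], [355, 177], [342, 175], [315, 196], [384, 276], [397, 272], [436, 241], [447, 223], [385, 160], [376, 161]]
4 [[334, 202]]
4 [[343, 199]]
4 [[336, 195]]
4 [[342, 186]]
4 [[343, 185]]
59 [[370, 182], [410, 222], [391, 239], [352, 199]]
4 [[353, 182]]
4 [[345, 182]]
4 [[354, 181]]
4 [[363, 177]]
4 [[362, 176]]
8 [[367, 172], [373, 174]]
[[0.884, 0.467], [0.467, -0.884], [-0.0, 0.0]]
```

View pics/c2.png

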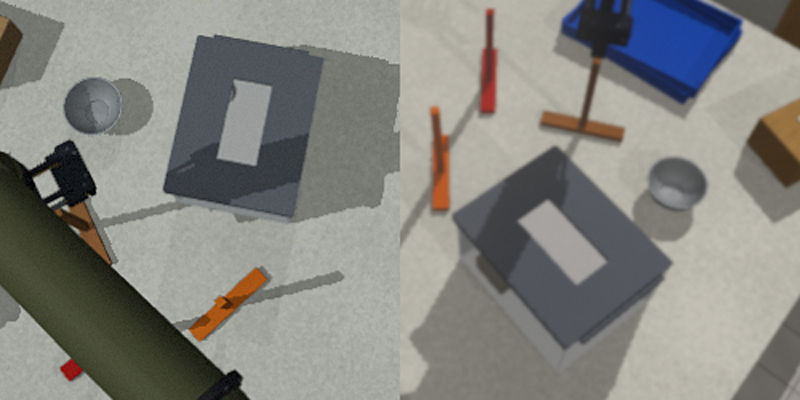

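The lid is shut and the gripper is over the perch stem, at crop (595,70). I'll compute the tub pose from the lid and slot corners.

Run:
```python
from h import *
t=load('top1.png');s=load('scene1.png')
def rep(n,im,q,z):
    P=np.array([onz(im,u,v,z) for u,v in q]) # FL,NL,NR,FR
    d=(P[0]+P[3]-P[1]-P[2])/2;w=(P[0]+P[1]-P[2]-P[3])/2
    print(n,P.mean(0).round(4),'L',np.linalg.norm(d).round(4),'W',np.linalg.norm(w).round(4),'yaw',np.degrees([np.arctan2(d[1],d[0]),np.arctan2(-w[0],w[1])]).round(2))
rep('lid top',t,[(274,102.5),(251.5,198.5),(331.5,215.5),(351.5,116)],.156)
rep('lid scene',s,[(447.5,223.5),(374.5,154.5),(314.5,196),(384,276.5)],.156)
rep('slot top',t,[(297,129),(285,178),(309,184),(321,135)],.156)
rep('slot scene',s,[(410,222),(370,182),(352,199),(391,239)],.156)
```

```text
lid top [0.6279 0.045  0.156 ] L 0.2642 W 0.2068 yaw [-12.14 -12.01]
lid scene [0.6301 0.04   0.156 ] L 0.2553 W 0.1992 yaw [-10.66 -10.67]
slot top [0.6299 0.0426 0.156 ] L 0.1331 W 0.0638 yaw [-13.6  -15.21]
slot scene [0.6312 0.042  0.156 ] L 0.1389 W 0.0653 yaw [-9.85 -5.4 ]
```

```bash
python3 -m crank '[[[0,0,20,0,-1],[0,0,20,0,-1],[0,0,20,0,-1],[0,0,16,0,-1],[0,0,16,0,-1],[0,0,0,0,-0.5],[0,0,0,0,0.5],[0,0,0,0,1],[0,0,0,0,1],[0,0,0,0,1]]]' 12; python3 -m crank '[[[0,0,0,0,1],[0,0,0,0,1],[0,0,0,0,1],[0,0,0,0,1]]]' 25
```

```text
time: 5.95
position: [0.4814, 0.3326, 0.1627]
tool_rot: [-3.048, -0.759, -0.003]
ft_force: [-0.5, 0.0, 0.2]
grip_width: 0.708
grip_force: 0.0
time: 6.28
position: [0.4808, 0.3321, 0.1616]
tool_rot: [3.048, 0.76, 0.0]
ft_force: [0.0, 0.4, -0.6]
grip_width: 0.405
grip_force: 0.0
```

```bash
python3 -m crank '[[[0,0,0,0,1],[0,0,0,0,1],[0,0,0,0,1],[0,0,0,0,1],[0,0,0,0,1],[0,0,0,0,1]]]' 30; python3 -m crank '[[[0,0,-10,0,1],[0,0,-20,0,1],[0,0,-25,0,1],[0,0,-30,0,1],[0,0,-30,0,1],[0,0,-30,0,1],[0,0,-30,0,1],[0,0,-10,0,1],[0,0,0,0,1]]]'
```

```text
time: 6.78
position: [0.4807, 0.3321, 0.1614]
tool_rot: [3.048, 0.76, -0.0]
ft_force: [0.1, -0.2, -0.6]
grip_width: 0.156
grip_force: 29.8
time: 7.53
position: [0.4814, 0.3335, 0.3499]
tool_rot: [-3.046, -0.76, -0.008]
ft_force: [-0.6, 0.3, -1.3]
grip_width: 0.155
grip_force: 29.8
```

```bash
python3 -m crank '[[[-2,20,0,0,1],[-2,30,0,0,1],[-2,36,0,0,1],[-3,36,0,0,1],[-3,36,0,0,1],[-3,36,0,0,1],[-3,36,0,0,1],[-2,36,0,0,1],[-2,26,0,0,1],[0,20,0,0,1]]]'; python3 -m crank '[[[0,0,0,0.1,1],[0,0,0,0.1,1],[0,0,0,0.1,1],[0,0,0,0.1,1],[0,0,0,0.1,1],[0,0,0,0.1,1],[0,0,0,0.097,1],[0,0,0,0,1],[0,0,0,0,1]]]'
cat >> h.py <<'E'
C=np.array([.631,.0425,0]);YAW=-12.
def tubstate():
    st=ctrl.get_state();M=R.from_rotvec(st['tool_rot']).as_matrix();Rz=R.from_euler('z',YAW,degrees=True).as_matrix()
    p=Rz.T@(np.array(st['position'])-C); print('tcp in tub mm',(p*1e3).round(1),'toolx in tub deg',np.degrees(np.arctan2(*(Rz.T@M[:,0])[1::-1])).round(2),'f',(Rz.T@st['ft_force']).round(1),'tilt',np.degrees(np.arccos(-M[2,2])).round(2),'j',st['joint_positions'].round(2).tolist())
    return p
E
python3 - <<'E'
from h import *
tubstate()
t=snap('top','top2.png');s=snap('scene','scene2.png')
i=np.concatenate([t['pixels'][80:330,180:430],s['pixels'][60:310,250:500]],1)
cv2.imwrite('pics/c3.png',cv2.resize(i,None,fx=1.6,fy=1.6,interpolation=2)[:,:,::-1])
E
```

```text
time: 8.37
position: [0.608, 0.042, 0.344]
tool_rot: [3.049, 0.754, -0.006]
ft_force: [0.1, 0.8, -1.2]
grip_width: 0.155
grip_force: 29.8
time: 9.12
position: [0.6072, 0.0463, 0.345]
tool_rot: [3.124, -0.322, -0.004]
ft_force: [-0.1, 0.1, -0.7]
grip_width: 0.157
grip_force: 29.8
tcp in tub mm [-24.   -1.2 345. ] toolx in tub deg 0.24 f [-0.1  0.1 -0.7] tilt 0.14 j [0.47, 0.28, -0.75, 1.33, 0.19, 1.61, -2.03]
```

View pics/c3.png

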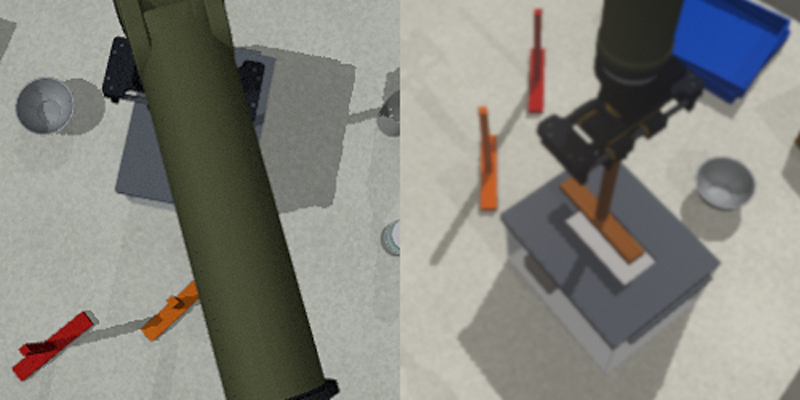

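```bash
python3 -m crank '[[[0,-1,10,0.004,1],[0,0,10,0,1],[0,0,7,0,1],[0,0,2,0,1],[0,0,0,0,1],[7.5,0,2.5,0,1],[8,0,2.5,0,1],[7.5,0,3,0,1],[7.5,0,3,0,1],[0,0,0,0,1]]]' 30
python3 - <<'E'
from h import *
p=tubstate()
t=snap('top','top3.png');s=snap('scene','scene3.png')
cv2.imwrite('pics/c4.png',cv2.resize(s['pixels'][90:290,270:470],None,fx=2.5,fy=2.5,interpolation=2)[:,:,::-1])
E
```

```text
time: 10.05
position: [0.6397, 0.04, 0.3054]
tool_rot: [-3.123, 0.335, -0.0]
ft_force: [1.5, -0.5, 2.7]
grip_width: 0.16
grip_force: 30.0
tcp in tub mm [  9.   -0.6 305.4] toolx in tub deg -0.23 f [ 1.6 -0.2  2.7] tilt 0.05 j [0.44, 0.36, -0.73, 1.32, 0.24, 1.55, -2.05]
```

View pics/c4.png

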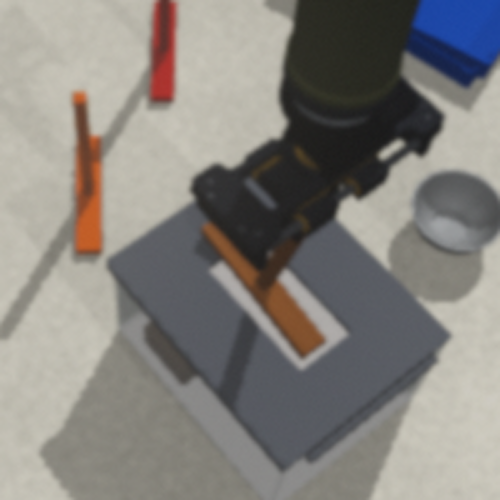

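The bar pivots on the slot's near edge as planned, with its far end entering the slot at crop (305,350). I'll carry on with the arc.

```bash
python3 -m crank '[[[7,0,4,0,1],[7,0,4,0,1],[7,0,4.5,0,1],[7,0,4.5,0,1],[6.5,0,5,0,1],[6.5,0,5,0,1],[6,0,5,0,1],[5.5,0,5,0,1],[0,0,0,0,1]]]'
python3 - <<'E'
from h import *
p=tubstate()
t=snap('top','top4.png');s=snap('scene','scene4.png')
cv2.imwrite('pics/c5.png',cv2.resize(s['pixels'][90:290,270:470],None,fx=2.5,fy=2.5,interpolation=2)[:,:,::-1])
g=p*1e3+[68,0,19-156];d=np.hypot(g[0],g[2]);print(g,d, np.degrees(np.arctan2(g[0],g[2])-np.arccos(180/d)),'t',np.sqrt(d*d-180**2))
E
```

```text
time: 10.9
position: [0.6902, 0.0292, 0.2678]
tool_rot: [-3.124, 0.334, 0.001]
ft_force: [1.9, -0.0, 3.9]
grip_width: 0.157
grip_force: 30.0
tcp in tub mm [ 60.7  -0.7 267.8] toolx in tub deg -0.2 f [1.9 0.4 3.9] tilt 0.02 j [0.39, 0.48, -0.7, 1.24, 0.3, 1.52, -2.05]
[128.70360096  -0.68453557 130.76631505] 183.47873459962506 33.36961514987877 t 35.559050188097686
```

View pics/c5.png

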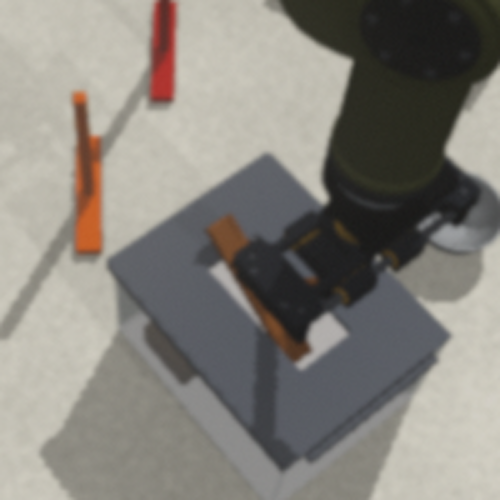

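```bash
python3 -m crank '[[[4.2,0,2.7,0,1],[4.2,0,2.7,0,1],[4.2,0,2.7,0,1],[4.2,0,2.7,0,1],[4.2,0,2.7,0,1],[4.2,0,2.7,0,1],[4.2,0,2.7,0,1],[4.2,0,2.7,0,1],[4.2,0,2.7,0,1],[0,0,0,0,1]]]' 40
python3 - <<'E'
from h import *
p=tubstate()
t=snap('top','top5.png');s=snap('scene','scene5.png')
cv2.imwrite('pics/c6.png',cv2.resize(s['pixels'][110:270,280:440],None,fx=3.4,fy=3.4,interpolation=2)[:,:,::-1])
g=p*1e3+[68,0,19-156];d=np.hypot(g[0],g[2]);print(g,d, np.degrees(np.arctan2(g[0],g[2])-np.arccos(180/d)),'t',np.sqrt(d*d-180**2))
E
```

```text
time: 11.83
position: [0.7264, 0.0213, 0.2434]
tool_rot: [3.123, -0.333, -0.003]
ft_force: [1.4, -0.5, -0.9]
grip_width: 0.16
grip_force: 40.0
tcp in tub mm [ 97.8  -0.9 243.4] toolx in tub deg -0.18 f [ 1.5 -0.2 -0.9] tilt 0.1 j [0.35, 0.57, -0.68, 1.17, 0.34, 1.52, -2.05]
[165.76069471  -0.86556922 106.4409595 ] 196.9931109705521 33.32107922259676 t 80.03927642011921
```

View pics/c6.png

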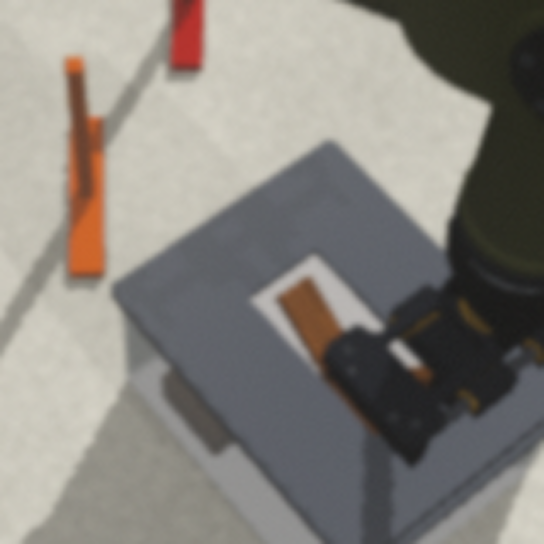

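```bash
python3 -m crank '[[[0,0,6,0,1],[0,0,6,0,1],[0,0,6,0,1],[-1,0,6,0,1],[-4,0,6,0,1],[-4,0,6,0,1],[-4,0,6,0,1],[-4,0,6,0,1],[0,0,0,0,1]]]' 40
python3 - <<'E'
from h import *
p=tubstate()
t=snap('top','top6.png');s=snap('scene','scene6.png')
i=np.concatenate([t['pixels'][90:240,220:370],s['pixels'][130:280,300:450]],1)
cv2.imwrite('pics/c7.png',cv2.resize(i,None,fx=2.6,fy=2.6,interpolation=2)[:,:,::-1])
E
```

```text
time: 12.68
position: [0.7079, 0.0257, 0.1957]
tool_rot: [3.123, -0.332, -0.004]
ft_force: [-0.0, 0.2, -0.9]
grip_width: 0.16
grip_force: 40.0
tcp in tub mm [ 78.7  -0.4 195.7] toolx in tub deg -0.12 f [-0.1  0.2 -0.9] tilt 0.15 j [0.38, 0.55, -0.68, 1.3, 0.34, 1.41, -2.06]
```

View pics/c7.png

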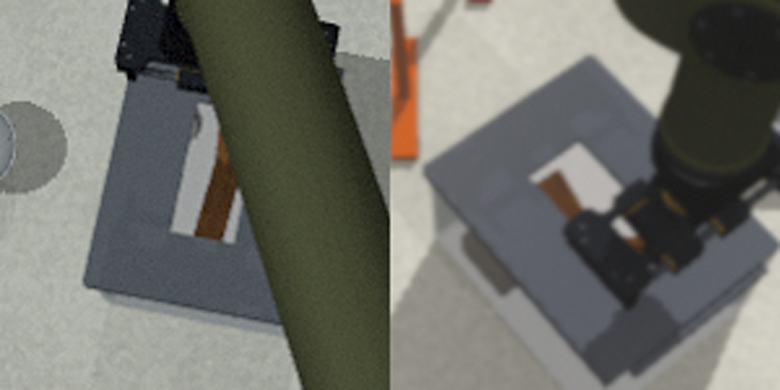

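The bar is inside and under the lid, near end at top crop (212,238). Next I'll shift towards the middle, then ease the grip so gravity levels it.

```bash
python3 -m crank '[[[-6,0,0,0,1],[-7,0,0,0,1],[-7,0,0,0,1],[-6,0,0,0,1],[0,0,0,0,1]]]' 40; python3 -m crank '[[[0,0,0,0,1],[0,0,0,0,1],[0,0,0,0,1]]]' 8
python3 - <<'E'
from h import *
p=tubstate()
t=snap('top','top7.png');s=snap('scene','scene7.png')
i=np.concatenate([t['pixels'][90:240,220:370],s['pixels'][130:280,300:450]],1)
cv2.imwrite('pics/c8.png',cv2.resize(i,None,fx=2.6,fy=2.6,interpolation=2)[:,:,::-1])
E
```

```text
time: 13.2
position: [0.6828, 0.0318, 0.1978]
tool_rot: [3.124, -0.331, -0.0]
ft_force: [0.7, 0.8, -0.3]
grip_width: 0.158
grip_force: 40.0
time: 13.45
position: [0.6843, 0.0307, 0.1973]
tool_rot: [3.124, -0.333, 0.001]
ft_force: [-0.3, -0.5, -0.7]
grip_width: 0.163
grip_force: 8.0
tcp in tub mm [ 54.6  -0.5 197.3] toolx in tub deg -0.18 f [-0.1 -0.5 -0.7] tilt 0.02 j [0.41, 0.49, -0.7, 1.37, 0.32, 1.39, -2.07]
```

View pics/c8.png

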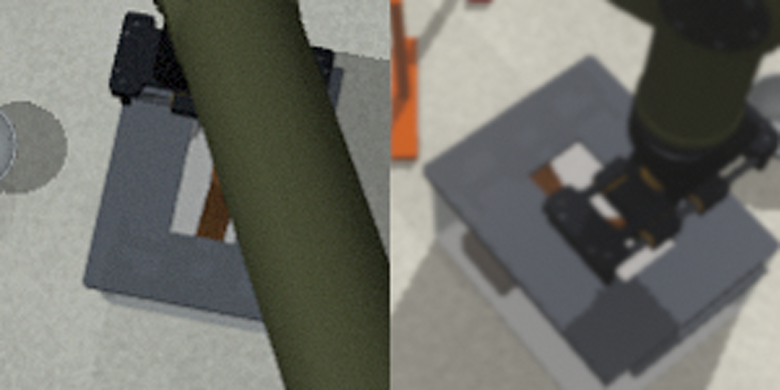

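No views are left, so from here I work numerically. The tilt shows in the wrist moment and in the image masks.

```bash
cat >> h.py <<'E'
def moment(n=8):
    Rz=R.from_euler('z',YAW,degrees=True).as_matrix();a=[]
    for _ in range(n):
        get_image('top'); st=ctrl.get_state(); a.append(np.r_[Rz.T@st['ft_force'],Rz.T@st['torque']])
    a=np.array(a); print('mean F,M tub',a.mean(0).round(3),'sd',a.std(0).round(3),'t',round(st['time'],2))
E
python3 -c "
from h import *
moment()"; python3 -m crank '[[[0,0,0,0,1],[0,0,0,0,1],[0,0,0,0,1]]]' 3; python3 -c "
from h import *
moment()"
```

```text
mean F,M tub [-0.417 -0.031 -0.945  0.055 -0.018 -0.013] sd [0.321 0.409 0.345 0.022 0.046 0.023] t 13.95
time: 14.2
position: [0.6841, 0.031, 0.1972]
tool_rot: [3.124, -0.333, -0.0]
ft_force: [-0.3, -0.3, -0.1]
grip_width: 0.162
grip_force: 3.0
mean F,M tub [-0.282 -0.221 -1.219  0.003  0.046 -0.018] sd [0.688 0.401 0.484 0.039 0.048 0.017] t 14.6
```

Run:
```python
from h import *
p=tubstate();G=p*1e3+[0,0,19]
snap('top','top8.png');snap('scene','scene8.png')
Rz=R.from_euler('z',YAW,degrees=True).as_matrix()
for k in(6,7,8):
  for n in('top','scene'):
    im=load(f'{n}{k}.png');m=brown(im)
    hull=np.array([proj(im,C+Rz@np.array([x,y,.156])) for x,y in((.075,.039),(-.075,.039),(-.075,-.039),(.075,-.039))]).astype(np.int32)
    z=np.zeros_like(m);cv2.fillPoly(z,[hull],1);m&=z
    if m.sum()<5: print(k,n,'none');continue
    # back-project brown px onto z=.156 plane in tub frame, list by x-bins
    v,u=np.nonzero(m);P=np.array([(Rz.T@(onz(im,a,b,.156)-C))[:2]*1e3 for a,b in zip(u,v)])
    hs,_=np.histogram(P[:,0],np.arange(-80,81,10));print(k,n,len(u),hs,'y',np.percentile(P[:,1],[3,97]).round(0),'x',P[:,0].min().round(),P[:,0].max().round())
im=load('scene8.png')
def perch(th,G):
    s,c=np.sin(np.radians(th)),np.cos(np.radians(th));ex=np.array([c,0,-s]);ez=np.array([s,0,c])
    return G-180*ez,ex,ez
for n in('scene','top'):
  im=load(n+'8.png')
  for th in(33,20,10,0):
    o,ex,ez=perch(th,G)
    print(n,th,[proj(im,C+Rz@(q/1e3)).round(0).tolist() for q in(o-80*ex+12*ez+[0,15,0],o-80*ex+12*ez+[0,-15,0],o+80*ex+12*ez+[0,15,0],o+80*ex+12*ez-[0,15,0],o+14*ez)],'bar ctr',o.round())
```

```text
tcp in tub mm [ 54.3  -0.3 197.2] toolx in tub deg -0.16 f [-0.7  0.4 -1.1] tilt 0.01 j [0.41, 0.49, -0.7, 1.37, 0.32, 1.39, -2.07]
6 top 326 [ 0 24 41 40 35 40 37 36 29 21 14  8  1  0  0  0] y [-19.   6.] x -66.0 42.0
6 scene 185 [ 0  0 11 32 30 27 26  4  0 12  6  2 21  9  1  4] y [-29.  31.] x -53.0 73.0
7 top 185 [ 0 23 39 39 32 25 16  8  3  0  0  0  0  0  0  0] y [-18.   4.] x -66.0 7.0
7 scene 128 [ 0 15 30 25  3  0 12  4  0  8 15  0 10  6  0  0] y [-28.  34.] x -65.0 56.0
8 top 146 [ 0  0 24 39 32 26 16  8  1  0  0  0  0  0  0  0] y [-20.   3.] x -56.0 2.0
8 scene 86 [ 0  0  0  0  0  0 17  5  0  0  0  0  8 39 17  0] y [-27.  36.] x -14.0 67.0
scene 33 [[357.0, 184.0], [348.0, 190.0], [387.0, 236.0], [378.0, 242.0], [368.0, 213.0]] bar ctr [-44.  -0.  65.]
scene 20 [[362.0, 197.0], [353.0, 204.0], [398.0, 248.0], [389.0, 254.0], [376.0, 226.0]] bar ctr [-7. -0. 47.]
scene 10 [[368.0, 208.0], [359.0, 214.0], [406.0, 256.0], [397.0, 263.0], [383.0, 235.0]] bar ctr [23. -0. 39.]
scene 0 [[374.0, 218.0], [365.0, 224.0], [415.0, 263.0], [406.0, 270.0], [390.0, 243.0]] bar ctr [54. -0. 36.]
top 33 [[290.0, 196.0], [301.0, 199.0], [302.0, 156.0], [312.0, 158.0], [302.0, 176.0]] bar ctr [-44.  -0.  65.]
top 20 [[293.0, 189.0], [304.0, 191.0], [305.0, 142.0], [315.0, 144.0], [304.0, 166.0]] bar ctr [-7. -0. 47.]
top 10 [[295.0, 182.0], [306.0, 184.0], [307.0, 131.0], [318.0, 133.0], [307.0, 157.0]] bar ctr [23. -0. 39.]
top 0 [[298.0, 174.0], [308.0, 176.0], [309.0, 120.0], [320.0, 122.0], [309.0, 147.0]] bar ctr [54. -0. 36.]
```

Gravity has nearly levelled it (near end seen at plane x ≈ -56 mm, which gives about 2°), and its far end is near the far wall. I'll centre it, then press it lightly on the floor to square it.

```bash
python3 -m crank '[[[-3,0,0,0,1],[-5,0,0,0,1],[-6,0,0,0,1],[-7,0,0,0,1],[-7,0,0,0,1],[-7,0,0,0,1],[-7,0,0,0,1],[-6,0,0,0,1],[-4,0,0,0,1],[-2,0,0,0.003,1]]]' 5; python3 -m crank '[[[0,0,4,0,1],[0,0,5,0,1],[0,0,5,0,1],[0,0,5,0,1],[0,0,4,0,1],[0,0,3,0,1],[0,0,2,0,1],[0,0,1,0,1],[0,0,0,0,1]]]' 6; python3 -c "
from h import *
tubstate();moment(5)"
```

```text
time: 15.53
position: [0.6307, 0.0425, 0.1974]
tool_rot: [3.123, -0.337, 0.0]
ft_force: [-0.6, 0.2, -1.0]
grip_width: 0.159
grip_force: 5.0
time: 16.28
position: [0.6313, 0.0429, 0.1693]
tool_rot: [-3.123, 0.337, -0.0]
ft_force: [-2.8, -0.0, 4.1]
grip_width: 0.161
grip_force: 6.0
tcp in tub mm [  0.2   0.5 169.3] toolx in tub deg -0.3 f [-2.7 -0.6  4.1] tilt 0.02 j [0.45, 0.4, -0.72, 1.55, 0.27, 1.3, -2.09]
mean F,M tub [-2.181 -0.521  5.418 -0.099  0.642  0.006] sd [0.245 0.477 0.59  0.037 0.042 0.02 ] t 16.53
```

```bash
python3 -m crank '[[[0,0,1,0,1],[0,0,1,0,1],[0,0,1,0,1],[0,0,0,0,1],[0,0,0,0,1]]]' 3; python3 -c "
from h import *
tubstate();moment(5)"
```

```text
time: 16.95
position: [0.6312, 0.0424, 0.165]
tool_rot: [3.123, -0.337, -0.001]
ft_force: [-1.4, 0.7, 2.5]
grip_width: 0.16
grip_force: 3.0
tcp in tub mm [ 2.00e-01 -1.00e-01  1.65e+02] toolx in tub deg -0.33 f [-1.5  0.4  2.5] tilt 0.02 j [0.45, 0.4, -0.72, 1.55, 0.27, 1.29, -2.09]
mean F,M tub [-1.319 -0.168  2.755 -0.039  0.426  0.005] sd [0.32  0.519 0.456 0.01  0.015 0.025] t 17.2
```

To guarantee level, let the perch stand flat on the tub floor for a moment, then regrip it.

```bash
python3 -m crank '[[[0,0,0,0,0.5],[0,0,0,0,0.4],[0,0,0,0,0.4],[0,0,0,0,0.4],[0,0,0,0,0.4]]]' 10; python3 -c "
from h import *
tubstate();moment(5)
snap('scene','scene9.png');snap('top','top9.png')
G=np.array([0,0,0.])
Rz=R.from_euler('z',YAW,degrees=True).as_matrix()
for n in('top','scene'):
    im=load(n+'9.png');m=brown(im)
    hull=np.array([proj(im,C+Rz@np.array([x,y,.156])) for x,y in((.085,.045),(-.085,.045),(-.085,-.045),(.085,-.045))]).astype(np.int32)
    z=np.zeros_like(m);cv2.fillPoly(z,[hull],1);m&=z
    v,u=np.nonzero(m);P=np.array([(Rz.T@(onz(im,a,b,.017)-C))[:2]*1e3 for a,b in zip(u,v)])
    print(n,len(u),'at bar-top plane x',np.histogram(P[:,0],np.arange(-120,121,15))[0],P[:,0].min().round(),P[:,0].max().round(),'y',np.percentile(P[:,1],[3,97]).round())
"
```

```text
time: 17.62
position: [0.6313, 0.0422, 0.165]
tool_rot: [3.123, -0.337, -0.0]
ft_force: [-0.1, -0.3, 0.2]
grip_width: 0.296
grip_force: 0.0
tcp in tub mm [  0.4  -0.2 165. ] toolx in tub deg -0.33 f [-0.  -0.4  0.2] tilt 0.01 j [0.45, 0.4, -0.72, 1.55, 0.27, 1.29, -2.09]
mean F,M tub [ 0.32   0.289 -0.184  0.036  0.042 -0.008] sd [0.541 0.472 0.351 0.023 0.037 0.029] t 17.87Traceback (most recent call last):
  File "<string>", line 12, in <module>
    print(n,len(u),'at bar-top plane x',np.histogram(P[:,0],np.arange(-120,121,15))[0],P[:,0].min().round(),P[:,0].max().round(),'y',np.percentile(P[:,1],[3,97]).round())
                                                     ~^^^^^
IndexError: too many indices for array: array is 1-dimensional, but 2 were indexed
```

```bash
python3 -m crank '[[[0,0,0,0,0.7],[0,0,0,0,0.8],[0,0,0,0,1],[0,0,0,0,1],[0,0,0,0,1],[0,0,0,0,1]]]' 40; python3 -m crank '[[[0,0,-3,0,1],[0,0,-6,0,1],[0,0,-10,0,1],[0,0,-12,0,1],[0,0,-12,0,1],[0,0,-12,0,1],[0,0,-8,0,1],[0,0,-4,0,1],[0,0,0,0,1],[0,0,0,0,1]]]' 40; python3 -c "
from h import *
p=tubstate();moment(6);G=p*1e3
snap('scene','scene10.png');snap('top','top10.png')
Rz=R.from_euler('z',YAW,degrees=True).as_matrix()
for n in('top','scene'):
    im=load(n+'10.png');m=brown(im)
    hull=np.array([proj(im,C+Rz@np.array([x,y,.156])) for x,y in((.075,.037),(-.075,.037),(-.075,-.037),(.075,-.037))]).astype(np.int32)
    z=np.zeros_like(m);cv2.fillPoly(z,[hull],1);m&=z
    v,u=np.nonzero(m);print(n,len(u),[(int(a),int(u[v==a].min()),int(u[v==a].max())) for a in sorted(set(v))[::2]])
    zt=p[2]-.165+.017
    print([proj(im,C+Rz@np.array([x/1e3,y/1e3,zt])).round(0).tolist() for x,y in((80,15),(80,-15),(-80,15),(-80,-15))], [proj(im,C+Rz@np.array([x,y,.156])).round(0).tolist() for x,y in((.068,.032),(.068,-.032),(-.068,.032),(-.068,-.032))])
    ml,st=blob(lidmask(im),(300,150) if n=='top' else (385,215)); c=cv2.convexHull(max(cv2.findContours(ml,0,2)[0],key=cv2.contourArea));print(cv2.approxPolyDP(c,3,True)[:,0].tolist())
"
```

```text
time: 18.47
position: [0.6313, 0.0423, 0.1652]
tool_rot: [3.123, -0.337, -0.0]
ft_force: [-1.6, -0.5, -0.3]
grip_width: 0.16
grip_force: 40.0
time: 19.3
position: [0.6312, 0.0423, 0.2322]
tool_rot: [3.123, -0.337, -0.0]
ft_force: [-0.3, -0.3, -0.9]
grip_width: 0.152
grip_force: 40.0
tcp in tub mm [ 3.000e-01 -2.000e-01  2.322e+02] toolx in tub deg -0.33 f [-0.2 -0.4 -0.9] tilt 0.01 j [0.46, 0.36, -0.73, 1.46, 0.24, 1.41, -2.07]
mean F,M tub [ 0.084 -0.198 -0.853  0.038  0.025 -0.003] sd [0.221 0.252 0.272 0.034 0.011 0.029] t 19.6
top 0 []
[[305.0, 134.0], [315.0, 136.0], [293.0, 190.0], [304.0, 192.0]] [[296.0, 129.0], [321.0, 133.0], [285.0, 179.0], [310.0, 184.0]]
[[261, 112], [268, 112], [273, 119], [300, 209], [253, 199], [255, 135]]
scene 267 [(192, 381, 382), (194, 383, 384), (196, 384, 385), (201, 379, 381), (203, 376, 381), (205, 376, 380), (207, 376, 380), (209, 370, 379), (211, 369, 379), (213, 369, 378), (215, 370, 378), (217, 372, 378), (219, 374, 380), (221, 376, 382), (223, 377, 384), (225, 379, 385), (227, 381, 387), (229, 383, 389), (231, 385, 391), (233, 386, 393), (235, 388, 392)]
[[403.0, 242.0], [394.0, 249.0], [362.0, 197.0], [353.0, 203.0]] [[410.0, 223.0], [389.0, 238.0], [372.0, 183.0], [352.0, 197.0]]
[[373, 155], [409, 184], [446, 223], [431, 245], [398, 271], [385, 276], [315, 196]]
```

```bash
python3 -m crank '[[[0,0,0,0,1],[0,0,0,0,1],[0,0,0,0,1],[0,0,0,0,1]]]' 40; python3 -c "
from h import *
print(job.close_job())"
```

```text
time: 20.03
position: [0.6313, 0.0424, 0.2323]
tool_rot: [3.123, -0.337, 0.0]
ft_force: [-0.4, 0.0, -0.4]
grip_width: 0.155
grip_force: 40.0
the job is handed in; nothing more can be done
None
```

The job is handed in at about 20 s: the lid is shut and the perch is held by its stem with the bar inside the tub, its top about 6–7 cm below the lid. Level comes from standing the perch on the tub floor and regripping, and clearances from the arm's pose; the final pictures could not confirm either.

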